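# Unbinding a ledger: drive out its binding pins

### The arm

A 6-joint arm with a two-finger parallel gripper is mounted at the origin on the work surface. World frame = base frame: x ahead of the robot, y to its left, z up, the work surface at z = 0. Lengths are in mm, angles in degrees, forces in N, time in s.
With the tool pointing down it reaches from about 325 to 850 mm from the base axis. Payload 4.4 kg.
Tool frame: the origin (TCP) lies between the finger pads; the fingertips stand 19 mm ahead of it and the grasp point (between the pads) is the TCP; z points along the fingers, y is the line along which they close (so a half turn about z gives the same grasp; the last joint's range is limited). The gripper opens to 94 mm and grips with 3 to 60 N. Pads are 16 mm wide; open, the fingers measure 119 mm over their backs; the gripper's body (75 mm by 177 mm) begins 78 mm behind the grasp point.
Start: joints at [-84.941, 11.837, 88.321, -0, 79.842, -8.623], TCP at [135.996, -558.688, 224.447] pointing down, gripper open.
Joint ranges: [-156.59, 156.59], [-49.26, 127.26], [12.9, 141.05], [-63.56, 243.56], [4.71, 150.69], [-161.64, 161.64]. Speed limits (degrees/s): [159.86, 159.86, 180, 180, 180, 180].

### API

Orientations are given as a 3x3 rotation matrix whose columns are the frame's x, y, z axes.
In Python, from rig import robot gives the robot as it stands.
- The arm moves only by the tool carry_out, never from a script. Its argument "commands" is text: rows parted by semicolons, each of 7 numbers parted by spaces: the shift along the tool's x, y, z in shares of 40 cm (1.0 is 40 cm), then the turn, a rotation vector about the tool's x, y, z in normalised numbers (1 is 90 degrees), then the finger opening in cm, from 0 to 9.4. A call has 1 to 12 rows; each row is the pose to reach, as a shift and turn from the pose commanded when the call began, along the tool's axes at that moment; what a row does not reach only later rows make up. A row lasts 1/10 s, in which the tool goes at most 50 mm and 8.59 degrees, less where a joint would pass 70% of its speed; a pose out of reach is approached as far as the arm can. A call with a gripper value outside its range is refused whole. The fingers move at their own pace and stop on an object; "force" is the grip in N (left out, the last holds). Time passes only in rows, so rows that repeat a pose let the fingers close. It gives the time, the measured TCP pose, the force, the opening and the grip force at its end, in the units of the state.
- robot.get_state(): the state, without advancing time (a new reading comes with each control period).
- robot.grab_frame(name): name is "side" or "top" or "wrist"; returns a dict with "frame" (420x560x3 uint8, red, green, blue), "depth" (420x560 float32, mm along the optical axis (not along the pixel's ray), 0 where there is no reading), "mtx" (3x3 intrinsics, pixels), "k1" (the pictures are not rectified: a ray, as slopes to the right and down, at radius r is drawn at 1 + k1 r^2 times it, then the intrinsics apply), "xyz" and "attitude" of the camera in the world; the wrist camera has in their place "mount" (4x4, takes a point from camera to tool coordinates, whose origin is the TCP and whose axes are the flange's). Camera axes: x right, y up, looking along -z (the intrinsics and any distortion apply to the point x, -y, -z); pixel columns grow to the right and rows downward; lengths in mm; the calibration is good to about 2 mm. A picture is of the moment at which its call begins: read the wrist's pose just before it.
- robot.close_job(): hands the job in; it is judged then, once.
Trained networks look in a picture, given as the dict that the camera call returned (one of the last four; its "shot" number tells which), for a name from the list of things; names that differ only in an ending like _2 or _b are one class to them, and where a whole thing is asked for, a point or a joint stands for the part that bears it (a point fixed in the world has none). Each returns a list of dicts, best first, with "p" (0 to 1); they miss things now and then, are a little off and sometimes report something else, mostly with a low value. They report only what shows in the picture. A call takes as long as a camera call. They do not tell look-alikes from the thing itself.
- robot.look_for(name, picture): "location" ([x, y, z] in mm, in world coordinates, good to about 4 mm: the middle of the surface that is visible of it).
- robot.outline_of(name, picture): "region" (420x560 bool, what is visible of it).
The state is a dict: "time_s": time; "q": joint angles; "joint_vel": joint speeds; "effort": joint torques, N m; "ee_pos": TCP position; "tool_rot": TCP orientation; "force": force on the tool from outside, world axes, zero at the start; "moment": the same for the moment, N m; "finger_gap": opening from 0.0 (shut) to 1.0 (fully open); "grasp_force": force on a finger pad.
Only numpy, scipy, OpenCV 4.12 (cv2) and the standard library are available. Lean on these libraries where they do the work, as an engineer would, in place of code of your own. Each camera call takes 0.05 s, during which the arm holds its last target. There are 200 camera calls.

### The job

Slide the catch tray under the row of holes in the ledger's spine, centred on the row and square with it, and pull the clamp's air knob fully out. Keeping the clamp on, drive every pin that is still in the spine down through its hole with the punch so that it drops into the tray. Then stand the punch back in its block, push the knob fully in, and bring the tray with all the pins in it back to the middle of the cork mat (any way round); do not pull or push the pins in the holes with the gripper itself, and leave the other things on the bench where they are.

Things in the scene. Friction and masses are not known exactly. Their poses are not given: they have to be found in the camera images.
- ledger: thick grey ledger, 170 x 176 x 24 mm, flat in a fixed steel bench clamp, its brown spine strip with four holes towards the robot. Origin on the table plane under the middle of the row of holes; x away from the robot, y along the row, z up. Underside 60 mm, top 84 mm above the table; near edge at x = -15 mm. It overhangs: nothing stands under it nearer than x = +83 mm
- hole_row (a point): middle of the row of four holes, on the ledger's top face (84 mm up), axes as the ledger's. The holes are 13 mm wide. The clamp's bar and its two posts (at y = +-102 mm, 122 mm high) stand beyond x = +90 mm, so a tray can be brought under the row from the front or from either side
- punch: drift punch with a round wooden handle, standing tip down in its stand. Origin at the centre of the flat tip, z towards the handle. Steel shank 6 mm diameter, 50 mm long; round guard 30 mm diameter from z = 50 to 56 mm; handle 18 mm diameter from z = 56 to 106 mm; about 0.12 kg; round, so any grip yaw will do
- punch_grip (a point): grip point on the punch's handle, on its axis, 82 mm from the tip
- stand: fixed wooden block 70 x 70 x 60 mm high with one upright 16 mm through-hole in its middle; origin at the centre of its underside. The punch stands with its shank in the hole and its guard on the block's top, its tip then 10 mm above the table
- tray: shallow open plywood catch tray, outside 96 (x) x 190 (y) x 22 mm high, walls and floor 4 mm, loose, about 0.3 kg. Origin at the centre of its underside; an upright wooden tab, 28 (x) x 12 (y) mm and 56 mm high, stands in front of it at x = -85 mm, towards the robot
- tray_grip (a point): grip point on the tray's tab, 38 mm above the tray's underside, at tray x = -85 mm; pinch it across the tray's y
- mat: thin cork mat lying on the table at the robot's right, 150 (x) x 225 (y) mm, under 1 mm thick and no obstacle. Its origin is the middle of the tray's place on it (the cork reaches from x = -95 to +55 mm); axes as the tray's when it is parked straight. The tray starts here, set down carelessly
- knob (a joint): push-pull knob of the clamp's air valve, travel in m straight up: 0 = pushed in (clamp off), 0.020 = pulled out to its stop (on). It stays where it is left, held by about 3.5 N of friction; pulling it out lowers the clamp bar by 8 mm
- knob_top (a point): centre of the top face of that knob, a black disc 36 mm in diameter and 24 mm tall. Pushed in, its top is 96 mm and its underside 72 mm above the table; the aluminium valve block below it is 80 x 80 x 56 mm, with a small steel collar on top to 60 mm
- pin1: plain brass pin, 10 mm diameter, 36 mm long, 22 g, upright in the hole at y = -54 mm of the row (None: that hole is empty). Origin at the centre of its lower end, z along it. It starts 8 mm proud of the ledger's top. A spring clip half-way down the hole holds it by friction: 4 to 6 N drives it, and it drops free once its top is 16 to 18 mm below the ledger's top face
- pin2: plain brass pin, 10 mm diameter, 36 mm long, 22 g, upright in the hole at y = -18 mm of the row (None: that hole is empty). Origin at the centre of its lower end, z along it. It starts 8 mm proud of the ledger's top. A spring clip half-way down the hole holds it by friction: 4 to 6 N drives it, and it drops free once its top is 16 to 18 mm below the ledger's top face
- pin3: plain brass pin, 10 mm diameter, 36 mm long, 22 g, upright in the hole at y = 18 mm of the row (None: that hole is empty). Origin at the centre of its lower end, z along it. It starts 8 mm proud of the ledger's top. A spring clip half-way down the hole holds it by friction: 4 to 6 N drives it, and it drops free once its top is 16 to 18 mm below the ledger's top face
- pin4: plain brass pin, 10 mm diameter, 36 mm long, 22 g, upright in the hole at y = 54 mm of the row (None: that hole is empty). Origin at the centre of its lower end, z along it. It starts 8 mm proud of the ledger's top. A spring clip half-way down the hole holds it by friction: 4 to 6 N drives it, and it drops free once its top is 16 to 18 mm below the ledger's top face
- folder: bystander, leave alone: white bone folder lying flat, 150 x 24 x 5 mm; origin at the middle of it, on the underside
- spool: bystander, leave alone: wooden thread spool, 40 mm diameter, 45 mm high; origin at the middle of it, on the underside
- gluejar: bystander, leave alone: glue jar, 64 mm diameter, 85 mm high; origin at the middle of it, on the underside
- brush: bystander, leave alone: glue brush lying flat; origin at the underside, somewhere along it
- weight: bystander, leave alone: steel press weight 50 x 75 x 50 mm high; origin at the middle of it, on the underside
- smallbook: bystander, leave alone: small closed blue book 75 x 105 x 18 mm; origin at the middle of it, on the underside
- awl: bystander, leave alone: awl lying flat; origin at the underside, somewhere along it
There are look-alikes about, which are no part of the job. Leave any yellow look-alike of the part that bears knob alone. Leave any yellow look-alike of the tray alone.

How it is judged (in metres and radians):
On the way, in this order (a step that is already met when the one before it is completed fails the run):
1. the tray lies under the row of holes, square with it, and the knob is pulled out (x of tray in the frame of hole_row between -0.025 and 0.025 m and y of tray in the frame of hole_row between -0.03 and 0.03 m and angle between the x axis of tray and the x axis of hole_row, either way round below 0.2 rad and value of joint knob above 0.0165 m and height (world z) of tray below 0.006 m), for 0.2 s.
2. with the knob still out, every pin has been driven out and lies in the tray (x of pin1 in the frame of tray between -0.048 and 0.048 m and y of pin1 in the frame of tray between -0.095 and 0.095 m and z of pin1 in the frame of tray between -0.005 and 0.045 m and x of pin2 in the frame of tray between -0.048 and 0.048 m and y of pin2 in the frame of tray between -0.095 and 0.095 m and z of pin2 in the frame of tray between -0.005 and 0.045 m and x of pin3 in the frame of tray between -0.048 and 0.048 m and y of pin3 in the frame of tray between -0.095 and 0.095 m and z of pin3 in the frame of tray between -0.005 and 0.045 m and x of pin4 in the frame of tray between -0.048 and 0.048 m and y of pin4 in the frame of tray between -0.095 and 0.095 m and z of pin4 in the frame of tray between -0.005 and 0.045 m and value of joint knob above 0.0165 m), for 0.2 s.
At the end, for the whole second after the job is handed in: every pin lies in the tray; the tray rests flat on the table with its centre within 30 mm of the mat's origin; the punch stands upright in its block with the guard down on it (within 4 mm); the knob is within 3 mm of fully in; nothing is moving (x of pin1 in the frame of tray between -0.048 and 0.048 m and y of pin1 in the frame of tray between -0.095 and 0.095 m and z of pin1 in the frame of tray between -0.005 and 0.045 m and x of pin2 in the frame of tray between -0.048 and 0.048 m and y of pin2 in the frame of tray between -0.095 and 0.095 m and z of pin2 in the frame of tray between -0.005 and 0.045 m and x of pin3 in the frame of tray between -0.048 and 0.048 m and y of pin3 in the frame of tray between -0.095 and 0.095 m and z of pin3 in the frame of tray between -0.005 and 0.045 m and x of pin4 in the frame of tray between -0.048 and 0.048 m and y of pin4 in the frame of tray between -0.095 and 0.095 m and z of pin4 in the frame of tray between -0.005 and 0.045 m and horizontal distance between tray and mat below 0.03 m and height (world z) of tray below 0.004 m and angle between tray's own z axis and vertical below 0.05 rad and linear speed of each of tray, punch below 0.02 m/s and value of joint knob below 0.003 m and horizontal distance between punch and stand below 0.01 m and height (world z) of punch below 0.014 m and angle between punch's own z axis and vertical below 0.1 rad); the robot touches nothing.
It fails at once if the gripper itself touches a pin that is still in its hole ((contact force between the fingers and pin1 above 0.5 N and z of pin1 in the frame of hole_row above -0.06 m) or (contact force between the fingers and pin2 above 0.5 N and z of pin2 in the frame of hole_row above -0.06 m) or (contact force between the fingers and pin3 above 0.5 N and z of pin3 in the frame of hole_row above -0.06 m) or (contact force between the fingers and pin4 above 0.5 N and z of pin4 in the frame of hole_row above -0.06 m)).
It fails at once if a pin is driven while the clamp knob is not out (value of joint knob below 0.012 m and (contact force between punch and pin1 above 2 N or contact force between punch and pin2 above 2 N or contact force between punch and pin3 above 2 N or contact force between punch and pin4 above 2 N)).
It fails at once if a bystander is moved more than 40 mm (distance of any of folder, spool, gluejar, brush, weight, smallbook, awl from where it was at the start of the episode above 0.04 m).
Of pin1, pin2, pin3, pin4 only 2 to 4 are there at a start; the rules pass over those that are not, and their reading is None.
At some moment in a run one of tray may be knocked a few centimetres aside while the robot is not near it.
It also fails if it takes over 210 s, if anything falls off the work surface, if the arm or the gripper's body presses on something with over 40 N, if the wrist force passes 120 N, or if a joint passes its speed limit or range.

## Working session

There is one attempt and no reset: what is moved stays moved. The work goes in short steps, Python scripts to look and compute and a tool call to move; the robot and the scene stay as the last step left them, time stands still between calls to the robot, and variables do not carry over. Pictures are saved under pics/ and viewed, at most 14 in all, crops included, and the job is handed in when it is done.

Besides the shell and the picture viewer there is one more tool, called after ">>>" in YAML: its name, and indented under it one key for each argument. carry_out: Moves the arm, as the interface text tells. Its arguments: {"type":"object","properties":{"commands":{"type":"string"},"force":{"type":"number"}},"required":["commands"]}

```bash
mkdir -p pics; ls; cat > h.py <<'E'
import numpy as np, cv2
from rig import robot
def save(pic,n,crop=None,scale=1):
    im=cv2.cvtColor(pic['frame'],cv2.COLOR_RGB2BGR)
    if crop: r0,r1,c0,c1=crop; im=im[r0:r1,c0:c1]
    if scale!=1: im=cv2.resize(im,None,fx=scale,fy=scale,interpolation=cv2.INTER_CUBIC)
    cv2.imwrite('pics/'+n+'.png',im)
def campose(pic,st=None):
    if 'mount' in pic:
        M=np.array(pic['mount']); T=np.eye(4); T[:3,:3]=st['tool_rot']; T[:3,3]=st['ee_pos']; W=T@M
        return W[:3,:3],W[:3,3]
    return np.array(pic['attitude']),np.array(pic['xyz'])
def rays(pic,uv):
    K=np.array(pic['mtx'],float); uv=np.array(uv,float).reshape(-1,1,2)
    s=cv2.undistortPoints(uv,K,np.array([pic['k1'],0,0,0],float)).reshape(-1,2)
    return np.c_[s[:,0],-s[:,1],-np.ones(len(s))]
def onplane(pic,uv,z,st=None):
    R,t=campose(pic,st); d=rays(pic,uv)@R.T
    return t+d*((z-t[2])/d[:,2])[:,None]
def cloud(pic,mask,st=None):
    R,t=campose(pic,st); v,u=np.nonzero(mask&(pic['depth']>0))
    return t+(rays(pic,np.c_[u,v])*pic['depth'][v,u][:,None])@R.T
E
python3 - <<'E'
from h import *
for c in ['top','side']:
    p=robot.grab_frame(c); save(p,c+'0',scale=1.4)
    print(c,np.round(p['xyz']),np.round(p['attitude'],2).tolist(),p['k1'])
    for n in ['ledger','punch','stand','tray','mat','knob','pin1','folder','spool','gluejar','brush','weight','smallbook','awl']:
        print(n,[(round(d['p'],2),np.round(d['location']).astype(int).tolist()) for d in robot.look_for(n,p)[:5]])
st=robot.get_state(); print(st['time_s'],np.round(st['tool_rot'],3).tolist())
E
```

```text
pics
top [ 349.   30. 1217.] [[-0.0, 1.0, -0.09], [-1.0, -0.0, -0.01], [-0.01, 0.09, 1.0]] -0.0939294090776749
ledger [(0.71, [686, 21, 83])]
punch []
stand [(0.91, [587, 335, 56])]
tray [(0.97, [536, -302, 7]), (0.86, [282, -299, 4])]
mat [(0.96, [486, -266, 1])]
knob [(0.5, [327, 585, 96]), (0.41, [203, 348, 97])]
pin1 []
folder [(0.72, [399, 89, 5])]
spool [(0.68, [387, -57, 51]), (0.6, [714, 209, 10])]
gluejar [(0.67, [737, -249, 79]), (0.48, [409, 201, 21])]
brush [(0.58, [427, 410, 17])]
weight []
smallbook [(0.84, [574, -506, 20])]
awl [(0.89, [407, 199, 21])]
side [ 441. 1020. 1096.] [[-1.0, 0.01, -0.01], [-0.02, -0.72, 0.69], [-0.0, 0.69, 0.72]] 0.026688016713363655
ledger [(0.67, [693, 56, 86])]
punch [(0.65, [596, 357, 83]), (0.62, [424, 419, 20])]
stand [(0.71, [591, 371, 62])]
tray [(0.81, [280, -304, 2]), (0.7, [532, -299, 0]), (0.35, [589, 370, 59])]
mat [(0.94, [490, -246, 0]), (0.63, [420, 418, 21])]
knob [(0.52, [329, 592, 91]), (0.47, [204, 356, 94]), (0.44, [514, 241, 95])]
pin1 [(0.68, [390, -36, 49])]
folder [(0.57, [403, 92, 4])]
spool [(0.63, [713, 223, 6])]
gluejar [(0.85, [742, -231, 58]), (0.18, [422, 420, 19])]
brush [(0.9, [420, 420, 18]), (0.57, [741, -233, 59])]
weight [(0.98, [389, -33, 50])]
smallbook []
awl [(0.9, [408, 212, 21])]
1.5 [[0.972, 0.237, 0.0], [0.237, -0.972, 0.0], [0.0, -0.0, -1.0]]
```

View pics/top0.png

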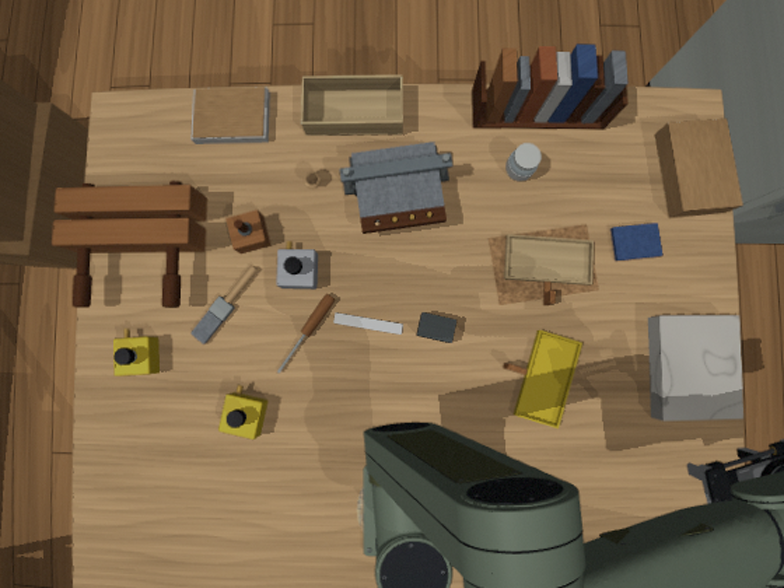

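View pics/side0.png

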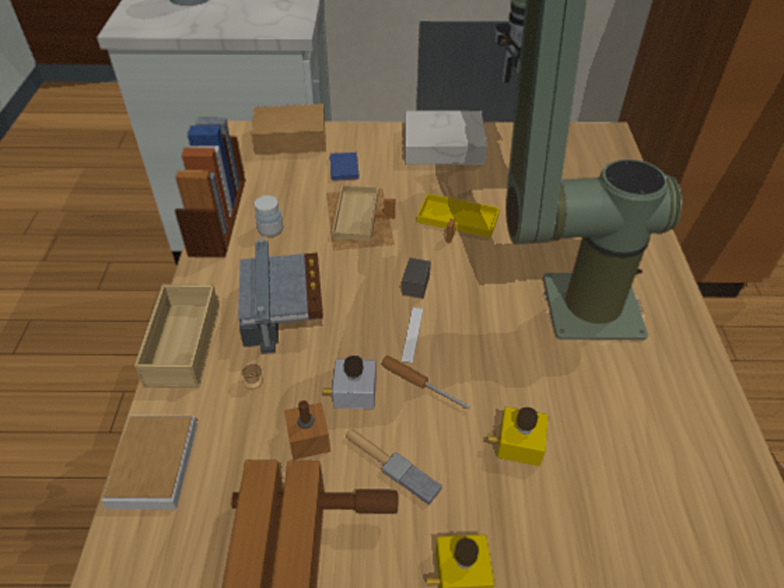

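Plywood tray at top px (549,260) on the cork, against its yellow look-alike at (549,378). The grey aluminium valve is at (297,267), against yellow look-alikes at (135,355) and (242,415). The plywood tray and grey valve fit the description because the others are yellow. I'll confirm with one enlarged crop.

```bash
python3 - <<'E'
from h import *
p=robot.grab_frame('top')
im=cv2.cvtColor(p['frame'],cv2.COLOR_RGB2BGR)
a=cv2.resize(im[100:175,235:335],(800,600),interpolation=cv2.INTER_CUBIC)[:, :]
t=im[150:225,340:440]; k=im[140:215,150:250]; l=im[95:170,235:335]
f=lambda x:cv2.resize(x,(400,300),interpolation=cv2.INTER_CUBIC)
cv2.imwrite('pics/crop1.png',np.vstack([np.hstack([f(l),f(k)]),np.hstack([f(t),f(im[150:225,300:400])])]))
for n in ['tray','mat','knob','stand']:
    for d in robot.outline_of(n,p)[:2]:
        m=d['region'].astype(np.uint8)
        c=max(cv2.findContours(m,0,2)[0],key=cv2.contourArea)
        P=cloud(p,m.astype(bool))
        print(n,round(d['p'],2),cv2.minAreaRect(c),np.round(np.median(P,0)), m.sum())
        zt={'tray':22,'mat':0,'knob':96,'stand':60}[n]
        W=onplane(p,c.reshape(-1,2),zt)[:,:2].astype(np.float32)
        print('  world rect',cv2.minAreaRect(W))
E
```

```text
tray 0.74 ((391.3246765136719, 192.68212890625), (62.738433837890625, 48.89697265625), 2.726310968399048) [ 536. -305.    5.] 2185
  world rect ((513.13623046875, -304.02587890625), (193.2719268798828, 149.76608276367188), 87.41370391845703)
tray 0.61 ((383.6424865722656, 268.4585876464844), (49.52439498901367, 64.38680267333984), 14.743562698364258) [ 281. -300.    5.] 2209
  world rect ((286.3356628417969, -274.925048828125), (148.7693634033203, 191.27455139160156), 73.81204986572266)
mat 0.67 ((367.92938232421875, 191.18235778808594), (50.65327072143555, 33.62422180175781), 77.47119140625) [ 489. -271.    1.] 1480
  world rect ((520.5859375, -236.3357696533203), (155.64849853515625, 104.47101593017578), 11.47961711883545)
mat 0.48 ((284.53057861328125, 133.72927856445312), (58.152034759521484, 80.02513122558594), 82.40535736083984) [685.  22.  85.] 3839
  world rect ((703.1415405273438, 19.643104553222656), (187.36373901367188, 251.94956970214844), 7.631742477416992)
knob 0.65 ((209.0, 189.5), (11.0, 12.0), 90.0) [513. 236.  95.] 128
  world rect ((512.4844360351562, 236.2537384033203), (34.72591781616211, 31.63550567626953), 89.81822967529297)
knob 0.58 ((88.5, 254.0), (12.0, 13.0), 90.0) [327. 585.  95.] 148
  world rect ((327.43048095703125, 584.1722412109375), (34.36940383911133, 39.56914520263672), 0.689923882484436)
stand 0.97 ((176.9675750732422, 164.89462280273438), (27.129423141479492, 27.644073486328125), 72.89727020263672) [589. 338.  59.] 604
  world rect ((592.0137939453125, 341.00396728515625), (82.9713134765625, 83.25262451171875), 16.88591766357422)
```

View pics/crop1.png

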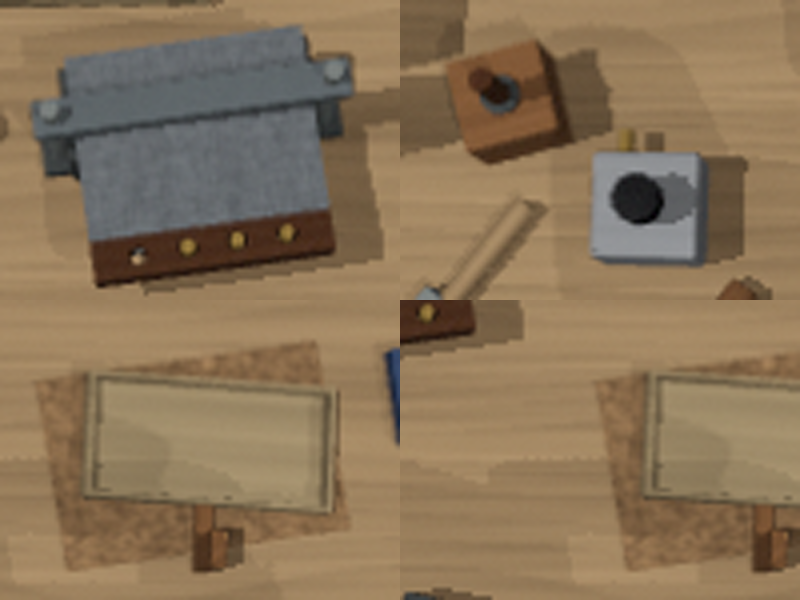

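Crop confirms: plywood tray on cork with tab towards robot (bottom left), grey valve with black knob (637,197 in crop). Pins show at three holes (crop 188,246; 237,240; 288,232); the left one (y=+54, 138,257) is an empty hole, so pins 1–3.

```bash
python3 - <<'E'
from h import *
p=robot.grab_frame('top'); st=robot.get_state()
W=onplane(p,[(282,156.5),(294.25,155),(307,153)],92); print('pins',W.round(1).tolist(), onplane(p,[(269.5,159.25)],84).round(1))
d=W[0]-W[2]; print('yaw',np.degrees(np.arctan2(-d[0],d[1])))
c=onplane(p,[(349.5,170),(419.5,160.5),(427,207.5),(357.5,217.5)],0); m=c.mean(0)
y=(c[0]-c[1]+c[3]-c[2]); y/=np.linalg.norm(y); x=np.array([y[1],-y[0],0]); print('mat origin',m+20*x,'yaw',np.degrees(np.arctan2(x[1],x[0])),np.linalg.norm(c[0]-c[1]),np.linalg.norm(c[1]-c[2]))
c=onplane(p,[(362.5,168),(424.5,172),(423,203.25),(360.5,199.25)],22); m=c.mean(0)
y=(c[0]-c[1]+c[3]-c[2]); y/=np.linalg.norm(y); x=np.array([y[1],-y[0],0]); print('tray',m,'yaw',np.degrees(np.arctan2(x[1],x[0])),'grip',m-85*x,np.linalg.norm(c[0]-c[1]),np.linalg.norm(c[1]-c[2]))
print('knob',onplane(p,[(150+637/4,140+197/4)],96))
# stand top corners (crop TR) 
c=onplane(p,[(150+(445-400)/4,140+72/4),(150+(538-400)/4,140+40/4),(150+(577-400)/4,140+140/4)],60);print(c)
print(st['ee_pos'],st['q'],st['time_s'],st['force'])
E
```

```text
pins [[608.1, 28.3, 92.0], [612.4, -6.9, 92.0], [618.2, -43.6, 92.0]] [[601.9  64.4  84. ]]
yaw 8.011810687586067
mat origin [ 547.90707707 -298.40663406    0.        ] yaw 7.944220336561931 223.19579245815925 148.75163892110592
tray [ 534.50577251 -308.25466845   22.        ] yaw -3.6136001818764942 grip [ 449.67476986 -302.89733798   22.        ] 191.69581701853565 96.6108090010489
knob [[512.42678396 -48.73453776  96.        ]]
[[613.35699394 388.58631022  60.        ]
 [637.01473955 318.806692    60.        ]
 [561.1740136  287.59198369  60.        ]]
[ 135.9973829  -558.66969143  224.42552687] [-8.49407198e+01  1.18382780e+01  8.83228333e+01  8.49113339e-05
  7.98424838e+01 -8.62177484e+00] 1.8 [-0.3686089   0.18298918 -0.89720476]
```

```bash
cat >> h.py <<'E'
def go(x,y,z,yaw):
    "shift cm in tool axes and tool-z turn deg from the present pose to the target"
    st=robot.get_state(); R=np.array(st['tool_rot']); d=R.T@(np.array([x,y,z])-st['ee_pos'])/10
    cur=np.degrees(np.arctan2(R[1,0],R[0,0])); print('go',np.round(d,2),'turn',round(-(yaw-cur),1),'from',np.round(st['ee_pos'],1),round(cur,1),'t',round(st['time_s'],2),'F',np.round(st['force'],1),'gap',round(st['finger_gap']*94,1),'gf',round(st['grasp_force'],1),'tilt',np.round(R[2,:2],4))
E
python3 -c "
from h import *
go(450,-303,160,-3.6)"
```

```text
go [ 36.56 -17.41   6.44] turn 17.3 from [ 136.  -558.7  224.4] 13.7 t 1.8 F [-0.4  0.2 -0.9] gap 94.1 gf 0.0 tilt [ 0.     -0.0001]
```

Units first: shifts go in shares of 40 cm and turns go in shares of 90 degrees. So 36.6 cm / 40 = 0.915, -17.4 cm / 40 = -0.435, 17.3 degrees / 90 = 0.1922.

>>> carry_out:
  commands: "0.915 -0.435 0.16 0 0 0.1922 9.4;0.915 -0.435 0.16 0 0 0.1922 9.4;0.915 -0.435 0.16 0 0 0.1922 9.4;0.915 -0.435 0.16 0 0 0.1922 9.4;0.915 -0.435 0.16 0 0 0.1922 9.4;0.915 -0.435 0.16 0 0 0.1922 9.4;0.915 -0.435 0.16 0 0 0.1922 9.4;0.915 -0.435 0.16 0 0 0.1922 9.4;0.915 -0.435 0.16 0 0 0.1922 9.4;0.915 -0.435 0.16 0 0 0.1922 9.4;0.915 -0.435 0.16 0 0 0.1922 9.4"

```text
time_s: 2.9
ee_pos: [449.9, -303.8, 160.6]
tool_rot: [[0.998, -0.063, -0.001], [-0.063, -0.998, -0.001], [-0.001, 0.001, -1.0]]
force: [0.2, -0.6, 0.6]
finger_gap: 1.002
grasp_force: 0.0
```

```bash
python3 - <<'E'
from h import *
st=robot.get_state(); p=robot.grab_frame('wrist'); save(p,'w1'); print(np.round(p['mount'],2).tolist())
for n in ['tray','tray_grip']:
    print(n,[(round(d['p'],2),np.round(d['location']).astype(int).tolist()) for d in robot.look_for(n,p)[:3]])
d=robot.outline_of('tray',p)
P=cloud(p,p['depth']>0,st); s=(abs(P[:,2]-56)<5)&(abs(P[:,0]-450)<40)&(abs(P[:,1]+303)<40)
print(s.sum(), cv2.minAreaRect(P[s][:,:2].astype(np.float32)) if s.sum()>5 else '')
go(450,-303,38,-3.6)
E
```

```text
[[-0.0, 0.97, 0.26, 75.65], [1.0, 0.0, -0.0, 0.56], [-0.0, 0.26, -0.97, -160.97], [0.0, 0.0, 0.0, 1.0]]
tray [(0.76, [316, -299, 4]), (0.65, [535, -305, 6])]
tray_grip [(0.76, [536, -306, 1]), (0.68, [316, -304, 4])]
455 ((451.2293701171875, -303.93817138671875), (11.088492393493652, 27.919309616088867), 86.2197265625)
go [ 0.03 -0.16 12.29] turn -0.2 from [ 449.5 -304.5  160.9] -3.8 t 3.1 F [ 0.2  0.6 -0.3] gap 93.9 gf 0.0 tilt [0.0003 0.0007]
```

View pics/w1.png

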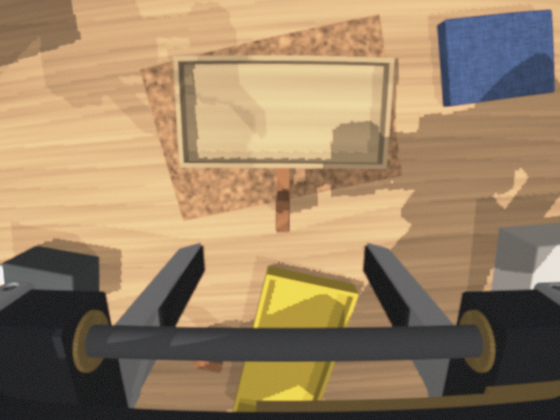

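The wrist view shows the plywood tray's tab at (283,200) midway between the open fingers, clear of the yellow tray (295,340). Go down and pinch it.

To row units: 12.2 cm / 40 = 0.305, 0.1 cm / 40 = 0.0025.

>>> carry_out:
  commands: "0.0025 0 0.305 0 0 0 9.4;0.0025 0 0.305 0 0 0 9.4;0.0025 0 0.305 0 0 0 9.4;0.0025 0 0.305 0 0 0 9.4;0.0025 0 0.305 0 0 0 0.5;0.0025 0 0.305 0 0 0 0.5;0.0025 0 0.305 0 0 0 0.5;0.0025 0 0.305 0 0 0 0.5;0.0025 0 0.305 0 0 0 0.5;0.0025 0 0.305 0 0 0 0.5;0.0025 0 0.305 0 0 0 0.5;0.0025 0 0.305 0 0 0 0.5"
  force: 30

```text
time_s: 4.3
ee_pos: [451.4, -303.0, 38.4]
tool_rot: [[0.998, -0.063, -0.0], [-0.063, -0.998, 0.0], [-0.0, -0.0, -1.0]]
force: [-0.1, -0.4, -1.2]
finger_gap: 0.357
grasp_force: 0.0
```

```bash
python3 - <<'E'
from h import *
a=np.radians(8); o=np.array([610.4,10.3]); g=o-85*np.array([np.cos(a),np.sin(a)]); print(g)
go(g[0],g[1],38.5,8)
E
```

```text
[526.22721416  -1.52971358]
go [  5.56 -30.56  -0.  ] turn -11.6 from [ 451.4 -303.    38.4] -3.6 t 4.3 F [-0.1 -0.4 -1.2] gap 33.6 gf 0.0 tilt [-0.0001 -0.0001]
```

>>> carry_out:
  commands: "0 0 0 0 0 0 0.5;0 0 0 0 0 0 0.5;0 0 0 0 0 0 0.5;0 0 0 0 0 0 0.5;0 0 0 0 0 0 0.5;0 0 0 0 0 0 0.5"
  force: 30

```text
time_s: 4.9
ee_pos: [451.4, -303.1, 38.4]
tool_rot: [[0.998, -0.063, -0.0], [-0.063, -0.998, 0.0], [-0.0, -0.0, -1.0]]
force: [-0.9, -0.1, -0.4]
finger_gap: 0.126
grasp_force: 30.0
```

To row units: -30.6 cm / 40 = -0.765, -29.8 cm / 40 = -0.745, -11.6 degrees / 90 = -0.1289.

>>> carry_out:
  commands: "0.0075 -0.0375 0 0 0 -0.0056 0.5;0.02 -0.1125 0 0 0 -0.0167 0.5;0.035 -0.1875 0 0 0 -0.0333 0.5;0.0475 -0.2625 0 0 0 -0.0444 0.5;0.0625 -0.3375 0 0 0 -0.0556 0.5;0.075 -0.4125 0 0 0 -0.0667 0.5;0.09 -0.4875 0 0 0 -0.0833 0.5;0.1025 -0.5625 0 0 0 -0.0944 0.5;0.115 -0.6375 0 0 0 -0.1056 0.5;0.1275 -0.7 0 0 0 -0.1167 0.5;0.135 -0.745 0 0 0 -0.1244 0.5;0.14 -0.765 0 0 0 -0.1289 0.5"

```text
time_s: 6.1
ee_pos: [526.2, 0.7, 38.4]
tool_rot: [[0.99, 0.142, -0.001], [0.142, -0.99, -0.0], [-0.001, 0.0, -1.0]]
force: [-1.1, -2.6, 0.3]
finger_gap: 0.13
grasp_force: 30.0
```

```bash
python3 - <<'E'
from h import *
go(526.2,-1.5,38.5,8)
st=robot.get_state(); p=robot.grab_frame('wrist'); save(p,'w2')
P=cloud(p,p['depth']>0,st); s=(abs(P[:,2]-92)<3)&(abs(P[:,0]-610)<40); print(s.sum())
E
```

```text
go [-0.03  0.22 -0.01] turn 0.2 from [526.2   0.7  38.4] 8.2 t 6.1 F [-1.1 -2.6  0.3] gap 12.3 gf 30.0 tilt [-0.0008  0.    ]
2713
```

View pics/w2.png

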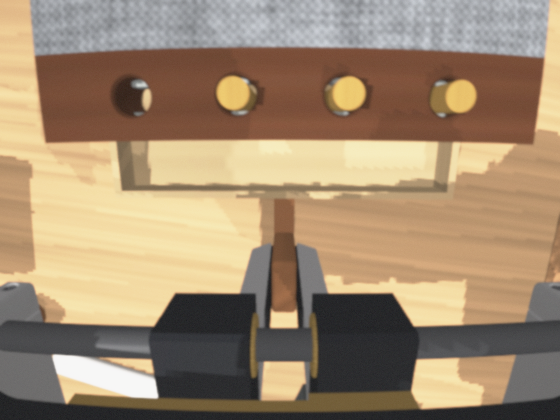

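Wrist view: tray's walls (x≈115–460) lie under the spine, centred. The pin tops are at (234,93), (348,93) and (461,97); the left hole (132,97) is empty.

```bash
python3 - <<'E'
from h import *
st=robot.get_state(); p=robot.grab_frame('wrist')
hsv=cv2.cvtColor(p['frame'],cv2.COLOR_RGB2HSV)
for c in [(234,93),(348,93),(461,97)]:
    m=np.zeros((420,560),np.uint8); m[c[1]-22:c[1]+23,c[0]-22:c[0]+23]=1
    Z=np.zeros((420,560)); v,u=np.nonzero((p['depth']>0)); P=cloud(p,np.ones_like(m,bool),st); Z[v,u]=P[:,2]
    X=np.zeros((420,560,3)); X[v,u]=P
    s=(m>0)&(Z>89.5)
    vv,uu=np.nonzero(s); q=X[s]
    print(s.sum(),'px',uu.mean().round(1),vv.mean().round(1),'depth mean',q.mean(0).round(1),'plane',onplane(p,[(uu.mean(),vv.mean())],92,st).round(1))
print(np.median(Z[70:120,280:300]), Z[60:65,280:300].mean())
# spine near edge line
E
```

```text
870 px 235.3 94.6 depth mean [608.6  27.3  92.7] plane [[608.6  27.4  92. ]]
898 px 349.7 95.1 depth mean [613.5  -7.9  92.7] plane [[613.6  -8.   92. ]]
913 px 459.9 98.0 depth mean [618.5 -43.2  92.5] plane [[618.6 -43.4  92. ]]
84.73598534263465 84.58343714673782
```

To row units: -15 cm / 40 = -0.375, -10 cm / 40 = -0.25.

>>> carry_out:
  commands: "0 0 0 0 0 0 3;0 0 0 0 0 0 5;0 0 0 0 0 0 5;0 0 0 0 0 0 5;-0.05 0 -0.125 0 0 0 5;-0.05 0 -0.25 0 0 0 6;-0.05 0 -0.375 0 0 0 6;-0.05 0 -0.375 0 0 0 6"

```text
time_s: 7.0
ee_pos: [512.0, -5.3, 196.3]
tool_rot: [[0.99, 0.138, 0.015], [0.138, -0.99, -0.003], [0.015, 0.005, -1.0]]
force: [-0.0, -0.3, 0.5]
finger_gap: 0.64
grasp_force: 0.0
```

```bash
python3 - <<'E'
from h import *
go(512.4,236.3,190,8)
E
```

```text
go [  3.37 -23.93   0.57] turn -0.1 from [512.   -5.3 196.3] 7.9 t 7.0 F [-0.  -0.3  0.5] gap 60.2 gf 0.0 tilt [0.0145 0.0047]
```

To row units: -23.7 cm / 40 = -0.5925, 3.9 cm / 40 = 0.0975.

>>> carry_out:
  commands: "0.0975 -0.5925 0.005 0 0 0 6;0.0975 -0.5925 0.005 0 0 0 6;0.0975 -0.5925 0.005 0 0 0 6;0.0975 -0.5925 0.005 0 0 0 6;0.0975 -0.5925 0.005 0 0 0 6;0.0975 -0.5925 0.005 0 0 0 6;0.0975 -0.5925 0.005 0 0 0 6"

```text
time_s: 7.7
ee_pos: [512.0, 236.3, 185.6]
tool_rot: [[0.99, 0.141, -0.001], [0.141, -0.99, -0.001], [-0.001, 0.001, -1.0]]
force: [-0.2, -0.7, 0.3]
finger_gap: 0.64
grasp_force: 0.0
```

```bash
python3 - <<'E'
from h import *
st=robot.get_state(); p=robot.grab_frame('wrist'); save(p,'w3')
P=cloud(p,np.ones((420,560),bool),st)
s=(abs(P[:,2]-96)<4)&(np.hypot(P[:,0]-512,P[:,1]-236)<45); print(s.sum(),cv2.minEnclosingCircle(P[s][:,:2].astype(np.float32)),P[s].mean(0))
s=(P[:,2]>100)&(P[:,2]<130)&(np.hypot(P[:,0]-590,P[:,1]-338)<60);print('punch',s.sum(),P[s].mean(0) if s.any() else '')
go(512.4,236.3,86,8)
E
```

```text
1510 ((514.3204956054688, 236.31185913085938), 17.853710174560547) [514.97129626 236.4954966   96.60413542]
punch 718 [596.00401007 342.47750921 113.89293866]
go [ 0.05 -0.09  9.97] turn -0.0 from [512.2 235.4 185.7] 8.0 t 7.75 F [-0.1  0.3  0.3] gap 60.1 gf 0.0 tilt [-0.0013  0.0008]
```

View pics/w3.png

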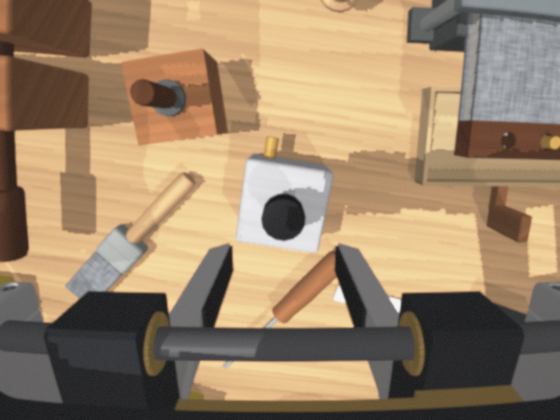

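The wrist view shows the grey valve's black knob at (284,216) between the open fingers, and the punch in its stand at (165,95). Descend and pinch.

>>> carry_out:
  commands: "0.005 0 0.125 0 0 0 6;0.005 0 0.225 0 0 0 6;0.005 0 0.2525 0 0 0 6;0.005 0 0.2525 0 0 0 6;0.005 0 0.2525 0 0 0 2;0.005 0 0.2525 0 0 0 2;0.005 0 0.2525 0 0 0 2;0.005 0 0.2525 0 0 0 2;0.005 0 0.2525 0 0 0 2;0.005 0 0.2525 0 0 0 2;0.005 0 0.2525 0 0 0 2;0.005 0 0.2525 0 0 0 2"
  force: 30

```text
time_s: 8.95
ee_pos: [516.0, 237.4, 87.6]
tool_rot: [[0.99, 0.139, 0.004], [0.139, -0.99, 0.002], [0.004, -0.001, -1.0]]
force: [-1.4, 2.6, 6.8]
finger_gap: 0.376
grasp_force: 30.0
```

To row units: -2.1 cm / 40 = -0.0525, -2 cm / 40 = -0.05.

>>> carry_out:
  commands: "0 0 -0.01 0 0 0 2;0 0 -0.02 0 0 0 2;0 0 -0.03 0 0 0 2;0 0 -0.04 0 0 0 2;0 0 -0.05 0 0 0 2;0 0 -0.0525 0 0 0 2;0 0 -0.0525 0 0 0 2;0 0 -0.0525 0 0 0 2"

```text
time_s: 9.75
ee_pos: [516.0, 237.4, 107.0]
tool_rot: [[0.99, 0.139, 0.004], [0.139, -0.99, 0.002], [0.004, -0.002, -1.0]]
force: [2.8, 3.9, -2.0]
finger_gap: 0.379
grasp_force: 30.0
```

To row units: -0.3 cm / 40 = -0.0075.

>>> carry_out:
  commands: "0 0 -0.0075 0 0 0 2;0 0 -0.0075 0 0 0 2;0 0 -0.0075 0 0 0 2"

```text
time_s: 10.05
ee_pos: [515.9, 237.3, 107.8]
tool_rot: [[0.99, 0.139, 0.004], [0.139, -0.99, 0.002], [0.004, -0.002, -1.0]]
force: [7.8, 4.7, -12.8]
finger_gap: 0.376
grasp_force: 30.0
```

To row units: -11 cm / 40 = -0.275, -9 cm / 40 = -0.225.

>>> carry_out:
  commands: "0 0 0 0 0 0 6;0 0 0 0 0 0 6;0 0 0 0 0 0 6;0 0 0 0 0 0 6;0 0 0 0 0 0 6;0 0 -0.1 0 0 0 6;0 0 -0.225 0 0 0 6;0 0 -0.275 0 0 0 6;0 0 -0.275 0 0 0 6;0 0 -0.275 0 0 0 6"

```text
time_s: 11.05
ee_pos: [514.2, 236.2, 219.0]
tool_rot: [[0.99, 0.139, -0.0], [0.139, -0.99, -0.0], [-0.0, 0.0, -1.0]]
force: [0.5, -0.3, -0.1]
finger_gap: 0.636
grasp_force: 0.0
```

```bash
python3 - <<'E'
from h import *
st=robot.get_state(); p=robot.grab_frame('wrist')
P=cloud(p,np.ones((420,560),bool),st)
s=(P[:,2]>88)&(P[:,2]<125)&(np.hypot(P[:,0]-514,P[:,1]-236)<16); print('knob top',s.sum(),np.median(P[s],0))
s=(P[:,2]>112)&(P[:,2]<122)&(np.hypot(P[:,0]-592,P[:,1]-340)<30);print('punch top',s.sum(),P[s].mean(0),cv2.minEnclosingCircle(P[s][:,:2].astype(np.float32)))
s=(P[:,2]>57)&(P[:,2]<63)&(np.hypot(P[:,0]-592,P[:,1]-340)<65);print('stand',cv2.minAreaRect(P[s][:,:2].astype(np.float32)))
go(592,340,220,8)
E
```

```text
knob top 1113 [514.1846804  236.16709753 116.7729664 ]
punch top 431 [596.20172166 343.6532886  116.22624013] ((596.271728515625, 344.2261962890625), 9.05066967010498)
stand ((596.4366455078125, 344.8050231933594), (70.7655258178711, 71.43464660644531), 15.248353958129883)
go [ 9.24 -9.21 -0.28] turn -0.0 from [513.3 236.  217.6] 8.0 t 11.1 F [-0.2  0.2 -0.2] gap 60.1 gf 0.0 tilt [-0.0032  0.0005]
```

To row units: -9.6 cm / 40 = -0.24, 2.9 cm / 40 = 0.0725.

>>> carry_out:
  commands: "0.24 -0.24 0.0725 0 0 0 6;0.24 -0.24 0.0725 0 0 0 6;0.24 -0.24 0.0725 0 0 0 6;0.24 -0.24 0.0725 0 0 0 6;0.24 -0.24 0.0725 0 0 0 6"

```text
time_s: 11.6
ee_pos: [594.4, 344.2, 186.1]
tool_rot: [[0.99, 0.14, -0.007], [0.14, -0.99, -0.003], [-0.007, 0.002, -1.0]]
force: [-0.3, 0.0, -0.3]
finger_gap: 0.636
grasp_force: 0.0
```

```bash
python3 - <<'E'
from h import *
st=robot.get_state(); p=robot.grab_frame('wrist')
P=cloud(p,np.ones((420,560),bool),st)
s=(P[:,2]>112)&(P[:,2]<122)&(np.hypot(P[:,0]-596,P[:,1]-344)<30);print('punch top',s.sum(),P[s].mean(0),cv2.minEnclosingCircle(P[s][:,:2].astype(np.float32)))
go(596.3,344.2,92,8)
E
```

```text
punch top 446 [596.84952887 344.92692975 116.31336909] ((596.3357543945312, 344.7406311035156), 8.943042755126953)
go [ 0.2  -0.03  9.58] turn -0.0 from [594.8 343.8 187.8] 8.0 t 11.65 F [-0.6 -0.7  0.5] gap 60.1 gf 0.0 tilt [-0.0048  0.0017]
```

To row units: 9.7 cm / 40 = 0.2425, 0.05 cm / 40 = 0.0013.

>>> carry_out:
  commands: "0.0013 0 0.1 0 0 0 6;0.0013 0 0.2 0 0 0 6;0.0013 0 0.2425 0 0 0 6;0.0013 0 0.2425 0 0 0 6;0.0013 0 0.2425 0 0 0 1;0.0013 0 0.2425 0 0 0 1;0.0013 0 0.2425 0 0 0 1;0.0013 0 0.2425 0 0 0 1;0.0013 0 0.2425 0 0 0 1;0.0013 0 0.2425 0 0 0 1;0.0013 0 0.2425 0 0 0 1;0.0013 0 0.2425 0 0 0 1"
  force: 45

```text
time_s: 12.85
ee_pos: [597.0, 345.1, 94.0]
tool_rot: [[0.99, 0.139, 0.001], [0.139, -0.99, 0.0], [0.001, -0.0, -1.0]]
force: [-0.4, 1.1, 2.9]
finger_gap: 0.187
grasp_force: 45.0
```

To row units: -10 cm / 40 = -0.25, -6 cm / 40 = -0.15.

>>> carry_out:
  commands: "0 0 0 0 0 0 1;0 0 0 0 0 0 1;0 0 0 0 0 0 1;0 0 0 0 0 0 1;0 0 -0.075 0 0 0 1;0 0 -0.15 0 0 0 1;0 0 -0.25 0 0 0 1;0 0 -0.25 0 0 0 1;0 0 -0.25 0 0 0 1"
  force: 45

```text
time_s: 13.75
ee_pos: [597.0, 344.8, 193.6]
tool_rot: [[0.99, 0.139, 0.001], [0.139, -0.99, 0.0], [0.001, -0.0, -1.0]]
force: [0.3, 0.3, -1.1]
finger_gap: 0.184
grasp_force: 45.0
```

```bash
python3 - <<'E'
from h import *
st=robot.get_state(); p=robot.grab_frame('wrist'); save(p,'w4')
go(608.6,27.4,192,8)
p=robot.grab_frame('top')
P=cloud(p,np.ones((420,560),bool)); 
for d in robot.look_for('tray',p): print(d['p'],d['location'])
print('hole plane top pins recheck')
E
```

```text
go [-3.140e+00  3.156e+01 -1.000e-02] turn -0.0 from [595.9 344.3 191.5] 8.0 t 13.8 F [ 0.4 -0.1 -1.2] gap 17.4 gf 45.0 tilt [-0.0027  0.0009]
0.82 [282.3, -301.9, 6.0]
0.61 [586.1, 11.3, 5.6]
hole plane top pins recheck
```

View pics/w4.png

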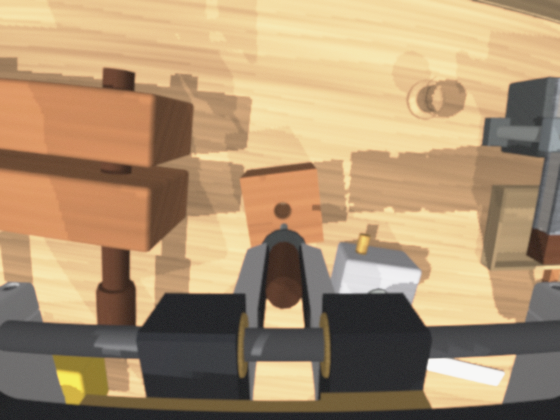

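To row units: 31.6 cm / 40 = 0.79, -3.2 cm / 40 = -0.08.

>>> carry_out:
  commands: "-0.08 0.79 0 0 0 0 1;-0.08 0.79 0 0 0 0 1;-0.08 0.79 0 0 0 0 1;-0.08 0.79 0 0 0 0 1;-0.08 0.79 0 0 0 0 1;-0.08 0.79 0 0 0 0 1;-0.08 0.79 0 0 0 0 1;-0.08 0.79 0 0 0 0 1;-0.08 0.79 0 0 0 0 1;-0.08 0.79 0 0 0 0 1;-0.08 0.79 0 0 0 0 1;-0.08 0.79 0 0 0 0 1"

```text
time_s: 15.1
ee_pos: [608.9, 29.0, 193.4]
tool_rot: [[0.99, 0.141, -0.0], [0.141, -0.99, 0.0], [-0.0, -0.0, -1.0]]
force: [0.3, 0.5, -0.2]
finger_gap: 0.189
grasp_force: 45.0
```

```bash
python3 - <<'E'
from h import *
Q=[];C=[]
for i in range(6):
    st=robot.get_state(); Q.append(st['ee_pos']); p=robot.grab_frame('wrist')
    go(608.5,27.5,192,8)
    P=cloud(p,np.ones((420,560),bool),st)
    s=(P[:,2]>90)&(P[:,2]<95)&(P[:,0]>590)&(P[:,0]<640)&(P[:,1]<10)
    q=P[s]; out=[]
    for c in [(613.6,-8),(618.6,-43.4)]:
        k=np.hypot(q[:,0]-c[0],q[:,1]-c[1])<10; out+=list(q[k].mean(0)[:2].round(1)) if k.any() else [0,0]
    print(out)
save(p,'w5'); s=robot.grab_frame('side'); save(s,'s5')
im=cv2.resize(s['frame'][170:230,170:250,::-1],(533,400),interpolation=cv2.INTER_CUBIC); im=cv2.copyMakeBorder(im,0,20,0,0,0)
a=p['frame'][:,:,::-1]
cv2.imwrite('pics/c5.png',np.hstack([a[60:460,150:410][:420],cv2.resize(im,(533,360))]))
E
```

```text
go [-0.06  0.12  0.14] turn 0.1 from [608.9  28.7 193.4] 8.1 t 15.15 F [ 0.2  0.7 -1.6] gap 17.5 gf 45.0 tilt [-0.     -0.0001]
[np.float64(613.8), np.float64(-8.2), np.float64(619.0), np.float64(-43.6)]
go [-0.06  0.09  0.15] turn 0.1 from [609.   28.5 193.5] 8.1 t 15.2 F [-0.3  0.6  0. ] gap 17.1 gf 45.0 tilt [ 0.0002 -0.    ]
[np.float64(613.8), np.float64(-8.2), np.float64(619.2), np.float64(-43.5)]
go [-0.06  0.06  0.15] turn 0.0 from [609.   28.2 193.5] 8.0 t 15.25 F [ 0.3 -0.3 -1. ] gap 17.1 gf 45.0 tilt [ 0.0001 -0.    ]
[np.float64(613.8), np.float64(-8.2), np.float64(619.1), np.float64(-43.7)]
go [-0.05  0.04  0.15] turn 0.0 from [609.   28.  193.5] 8.0 t 15.3 F [-0.2  0.  -0.3] gap 17.3 gf 45.0 tilt [ 0.0001 -0.    ]
[np.float64(613.8), np.float64(-8.2), np.float64(619.2), np.float64(-43.5)]
go [-0.05  0.03  0.15] turn 0.0 from [609.   27.8 193.5] 8.0 t 15.35 F [ 0.6  0.3 -1.3] gap 16.9 gf 45.0 tilt [ 0.0001 -0.    ]
[np.float64(613.8), np.float64(-8.2), np.float64(619.1), np.float64(-43.5)]
go [-0.05  0.01  0.15] turn 0.0 from [609.   27.7 193.5] 8.0 t 15.4 F [-0.5 -0.3 -1.4] gap 17.2 gf 45.0 tilt [0.0001 0.    ]
[np.float64(613.8), np.float64(-8.3), np.float64(619.1), np.float64(-43.5)]
```

View pics/c5.png

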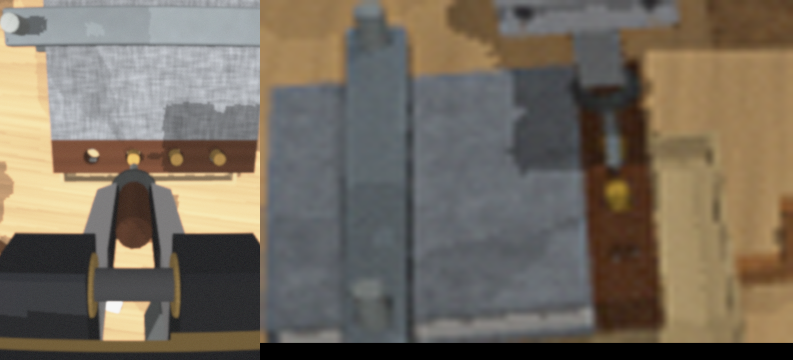

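Left: punch above the pin, with its tip at the pin (135,157). Right (side view): shank tip (615,165) lines up with the pin top (617,190). Drive it.

To row units: 5 cm / 40 = 0.125, 4.8 cm / 40 = 0.12.

>>> carry_out:
  commands: "-0.0013 0 0.02 0 0 0 1;-0.0013 0 0.0375 0 0 0 1;-0.0013 0 0.05 0 0 0 1;-0.0013 0 0.0625 0 0 0 1;-0.0013 0 0.075 0 0 0 1;-0.0013 0 0.0875 0 0 0 1;-0.0013 0 0.1 0 0 0 1;-0.0013 0 0.11 0 0 0 1;-0.0013 0 0.12 0 0 0 1;-0.0013 0 0.125 0 0 0 1;-0.0013 0 0.125 0 0 0 1"

```text
time_s: 16.55
ee_pos: [608.2, 27.4, 142.7]
tool_rot: [[0.99, 0.139, -0.001], [0.139, -0.99, 0.0], [-0.001, -0.0, -1.0]]
force: [-0.7, -0.4, -0.2]
finger_gap: 0.187
grasp_force: 45.0
```

To row units: -5 cm / 40 = -0.125, -2 cm / 40 = -0.05.

>>> carry_out:
  commands: "0 0 -0.05 0 0 0 1;0 0 -0.125 0 0 0 1;0 0 -0.125 0 0 0 1;0 0 -0.125 0 0 0 1;0 0 -0.125 0 0 0 1;0 0 -0.125 0 0 0 1"

```text
time_s: 17.15
ee_pos: [607.2, 27.5, 191.4]
tool_rot: [[0.99, 0.139, -0.003], [0.139, -0.99, 0.0], [-0.003, -0.001, -1.0]]
force: [0.2, 0.0, -0.6]
finger_gap: 0.186
grasp_force: 45.0
```

```bash
cat > chk.py <<'E'
from h import *
import sys
st=robot.get_state(); p=robot.grab_frame('wrist')
P=cloud(p,np.ones((420,560),bool),st); c8,s8=np.cos(np.radians(8)),np.sin(np.radians(8))
o=np.array([611.1,9.7]); d=P[:,:2]-o; L=np.c_[d[:,0]*c8+d[:,1]*s8,-d[:,0]*s8+d[:,1]*c8]
for y in [-54,-18,18,54]:
    s=(np.hypot(L[:,0],L[:,1]-y)<10)&(P[:,2]>88)&(P[:,2]<96); h=(np.hypot(L[:,0],L[:,1]-y)<5)
    print(y,'proud px',s.sum(),'medz',np.median(P[h,2]).round(1) if h.any() else None)
s=(P[:,2]>15)&(P[:,2]<28)&(L[:,0]<-25)&(L[:,0]>-75)&(abs(L[:,1])<140)
q=L[s]; print('tray rim: y range',np.percentile(q[:,1],[1,99]).round(),'x range',np.percentile(q[:,0],[2,98]).round(), s.sum()) if s.any() else print('no rim')
go(*map(float,sys.argv[1:4]),8)
if len(sys.argv)>4: save(p,sys.argv[4])
E
python3 chk.py 613.8 -8.1 193.5
```

```text
-54 proud px 118 medz 276.6
-18 proud px 129 medz 92.7
18 proud px 0 medz 213.9
54 proud px 0 medz 76.2
tray rim: y range [-92.  96.] x range [-48. -36.] 841
go [ 0.14  3.61 -0.19] turn -0.0 from [607.4  27.5 191.6] 8.0 t 17.2 F [-0.7  0.2 -0.9] gap 17.8 gf 45.0 tilt [-0.0031 -0.0008]
```

To row units: 3.6 cm / 40 = 0.09, 0.05 cm / 40 = 0.0013.

>>> carry_out:
  commands: "0.0013 0.05 0 0 0 0 1;0.0013 0.09 0 0 0 0 1;0.0013 0.09 0 0 0 0 1;0.0013 0.09 0 0 0 0 1;0.0013 0.09 0 0 0 0 1;0.0013 0.09 0 0 0 0 1;0.0013 0.09 0 0 0 0 1;0.0013 0.09 0 0 0 0 1"

```text
time_s: 18.0
ee_pos: [614.0, -7.8, 193.5]
tool_rot: [[0.99, 0.139, 0.0], [0.139, -0.99, 0.0], [0.0, -0.0, -1.0]]
force: [-1.1, 0.3, -0.8]
finger_gap: 0.179
grasp_force: 45.0
```

```bash
python3 chk.py 613.8 -8.1 193.5; python3 chk.py 613.8 -8.1 193.5 | tail -1
```

```text
-54 proud px 130 medz 92.5
-18 proud px 114 medz 215.9
18 proud px 0 medz 74.7
54 proud px 0 medz 278.9
tray rim: y range [-93.  96.] x range [-48. -37.] 838
go [-0.01  0.02 -0.  ] turn 0.0 from [613.9  -7.9 193.5] 8.0 t 18.05 F [ 0.7  1.1 -1.7] gap 17.6 gf 45.0 tilt [ 0.     -0.0001]
go [-0.02  0.01  0.  ] turn 0.0 from [614.   -8.  193.5] 8.0 t 18.1 F [-0.3 -0.5 -0.4] gap 17.3 gf 45.0 tilt [ 0.0001 -0.    ]
```

To row units: 5 cm / 40 = 0.125, 4.8 cm / 40 = 0.12.

>>> carry_out:
  commands: "0 0 0.02 0 0 0 1;0 0 0.0375 0 0 0 1;0 0 0.05 0 0 0 1;0 0 0.0625 0 0 0 1;0 0 0.075 0 0 0 1;0 0 0.0875 0 0 0 1;0 0 0.1 0 0 0 1;0 0 0.11 0 0 0 1;0 0 0.12 0 0 0 1;0 0 0.125 0 0 0 1;0 0 0.125 0 0 0 1"

```text
time_s: 19.2
ee_pos: [613.6, -8.1, 142.7]
tool_rot: [[0.99, 0.139, -0.001], [0.139, -0.99, 0.0], [-0.001, -0.0, -1.0]]
force: [-0.9, 0.0, -0.9]
finger_gap: 0.186
grasp_force: 45.0
```

To row units: -5 cm / 40 = -0.125, 3.6 cm / 40 = 0.09.

>>> carry_out:
  commands: "0 0 -0.05 0 0 0 1;0 0 -0.125 0 0 0 1;0 0 -0.125 0 0 0 1;0.0013 0.04 -0.125 0 0 0 1;0.0013 0.09 -0.125 0 0 0 1;0.0013 0.09 -0.125 0 0 0 1;0.0013 0.09 -0.125 0 0 0 1;0.0013 0.09 -0.125 0 0 0 1;0.0013 0.09 -0.125 0 0 0 1;0.0013 0.09 -0.125 0 0 0 1"

```text
time_s: 20.2
ee_pos: [619.3, -43.2, 193.2]
tool_rot: [[0.99, 0.14, -0.0], [0.14, -0.99, 0.0], [-0.0, -0.0, -1.0]]
force: [0.8, 0.2, -1.5]
finger_gap: 0.184
grasp_force: 45.0
```

```bash
python3 chk.py 619 -43.6 193.5; python3 chk.py 619 -43.6 193.5 | tail -1
```

```text
-54 proud px 112 medz 215.5
-18 proud px 0 medz 76.1
18 proud px 0 medz 278.3
54 proud px 0 medz 75.7
tray rim: y range [-92.  96.] x range [-71. -37.] 885
go [-0.04  0.03 -0.01] turn 0.0 from [619.4 -43.3 193.4] 8.0 t 20.25 F [-0.2 -0.4 -0.7] gap 17.4 gf 45.0 tilt [-0.     -0.0001]
go [-0.05  0.02 -0.  ] turn 0.0 from [619.5 -43.3 193.5] 8.0 t 20.3 F [-0.2 -0.7 -1. ] gap 17.2 gf 45.0 tilt [ 0.0001 -0.0001]
```

To row units: 5 cm / 40 = 0.125, 1.5 cm / 40 = 0.0375.

>>> carry_out:
  commands: "-0.0013 0 0.02 0 0 0 1;-0.0013 0 0.0375 0 0 0 1;-0.0013 0 0.05 0 0 0 1;-0.0013 0 0.0625 0 0 0 1;-0.0013 0 0.075 0 0 0 1;-0.0013 0 0.0875 0 0 0 1;-0.0013 0 0.1 0 0 0 1;-0.0013 0 0.11 0 0 0 1;-0.0013 0 0.12 0 0 0 1;-0.0013 0 0.125 0 0 0 1;-0.0013 0 0.125 0 0 0 1"

```text
time_s: 21.4
ee_pos: [618.6, -43.7, 142.6]
tool_rot: [[0.99, 0.139, -0.001], [0.139, -0.99, 0.0], [-0.001, -0.001, -1.0]]
force: [-0.8, 0.6, -0.4]
finger_gap: 0.185
grasp_force: 45.0
```

To row units: -5.5 cm / 40 = -0.1375, -2 cm / 40 = -0.05.

>>> carry_out:
  commands: "0 0 -0.05 0 0 0 1;0 0 -0.1375 0 0 0 1;0 0 -0.1375 0 0 0 1;0 0 -0.1375 0 0 0 1;0 0 -0.1375 0 0 0 1;0 0 -0.1375 0 0 0 1"

```text
time_s: 22.0
ee_pos: [617.8, -43.6, 196.5]
tool_rot: [[0.99, 0.139, -0.003], [0.139, -0.99, 0.001], [-0.003, -0.001, -1.0]]
force: [-1.1, 0.1, -0.7]
finger_gap: 0.185
grasp_force: 45.0
```

```bash
python3 chk.py 596.5 344.6 195 w6; python3 - <<'E'
from h import *
p=robot.grab_frame('side'); save(p,'s6',(140,240,160,290),4)
E
```

```text
-54 proud px 0 medz 219.0
-18 proud px 0 medz 76.5
18 proud px 0 medz 282.2
54 proud px 0 medz 73.1
tray rim: y range [-93.  96.] x range [-71. -37.] 880
go [  3.27 -38.75   0.2 ] turn -0.0 from [617.9 -43.7 196.6] 8.0 t 22.05 F [ 0.8  0.6 -1.5] gap 17.5 gf 45.0 tilt [-0.003  -0.0011]
```

View pics/s6.png

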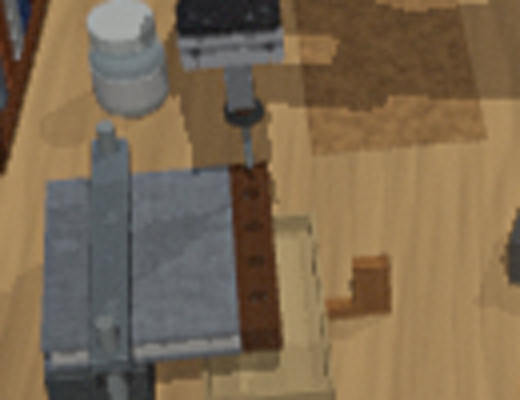

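The side view shows all four holes dark (253,188 to 258,297), so every pin is through. The tray sits under the row. Next, the punch goes back to its stand.

To row units: -38.8 cm / 40 = -0.97, 3.2 cm / 40 = 0.08.

>>> carry_out:
  commands: "0.08 -0.97 0 0 0 0 1;0.08 -0.97 0 0 0 0 1;0.08 -0.97 0 0 0 0 1;0.08 -0.97 0 0 0 0 1;0.08 -0.97 0 0 0 0 1;0.08 -0.97 0 0 0 0 1;0.08 -0.97 0 0 0 0 1;0.08 -0.97 0 0 0 0 1;0.08 -0.97 0 0 0 0 1;0.08 -0.97 0 0 0 0 1;0.08 -0.97 0 0 0 0 1;0.08 -0.97 0 0 0 0 1"

```text
time_s: 23.3
ee_pos: [597.1, 343.1, 198.2]
tool_rot: [[0.991, 0.137, -0.001], [0.137, -0.991, -0.001], [-0.001, 0.001, -1.0]]
force: [0.9, 0.8, -0.6]
finger_gap: 0.181
grasp_force: 45.0
```

To row units: 3.2 cm / 40 = 0.08.

>>> carry_out:
  commands: "0.08 0 0 0 0 0 1;0 0 0 0 0 0 1;0 0 0 0 0 0 1;0 0 0 0 0 0 1"

```text
time_s: 23.7
ee_pos: [596.8, 343.5, 198.1]
tool_rot: [[0.991, 0.137, -0.001], [0.137, -0.991, -0.0], [-0.001, 0.0, -1.0]]
force: [-0.1, -0.4, -0.8]
finger_gap: 0.188
grasp_force: 45.0
```

```bash
python3 - <<'E'
from h import *
go(596.6,344.8,195,8)
st=robot.get_state(); p=robot.grab_frame('wrist'); save(p,'w7',(150,350,180,380),2.5)
P=cloud(p,np.ones((420,560),bool),st)
s=(P[:,2]>56)&(P[:,2]<64)&(np.hypot(P[:,0]-597,P[:,1]-345)<65);print('stand vis',cv2.minAreaRect(P[s][:,:2].astype(np.float32)))
go(596.6,344.8,94,8)
E
```

```text
go [-0.   -0.13  0.31] turn -0.1 from [596.8 343.5 198.1] 7.9 t 23.7 F [-0.1 -0.4 -0.8] gap 17.6 gf 45.0 tilt [-0.0006  0.0004]
stand vis ((595.9508666992188, 344.842041015625), (70.3957748413086, 70.18433380126953), 15.053550720214844)
go [-0.11 -0.1  10.54] turn -0.1 from [597.6 344.  199.4] 7.9 t 23.75 F [ 0.6  0.3 -1.5] gap 17.8 gf 45.0 tilt [ 0.0019 -0.0003]
```

To row units: 10.4 cm / 40 = 0.26, 10.3 cm / 40 = 0.2575.

>>> carry_out:
  commands: "-0.0013 -0.0013 0.0625 0 0 0 1;-0.0013 -0.0013 0.125 0 0 0 1;-0.0013 -0.0013 0.175 0 0 0 1;-0.0013 -0.0013 0.2125 0 0 0 1;-0.0013 -0.0013 0.2375 0 0 0 1;-0.0013 -0.0013 0.25 0 0 0 1;-0.0013 -0.0013 0.2575 0 0 0 1;-0.0013 -0.0013 0.26 0 0 0 1;-0.0013 -0.0013 0.26 0 0 0 1"

```text
time_s: 24.65
ee_pos: [596.7, 345.5, 95.3]
tool_rot: [[0.99, 0.139, 0.001], [0.139, -0.99, 0.001], [0.001, -0.0, -1.0]]
force: [1.1, -0.4, -0.0]
finger_gap: 0.187
grasp_force: 45.0
```

To row units: -10 cm / 40 = -0.25, -8 cm / 40 = -0.2.

>>> carry_out:
  commands: "0 0 0.0025 0 0 0 1;0 0 0.0025 0 0 0 1;0 0 0.0025 0 0 0 3;0 0 0.0025 0 0 0 6;0 0 0.0025 0 0 0 6;0 0 0.0025 0 0 0 6;0 0 0.0025 0 0 0 6;0 0 -0.075 0 0 0 6;0 0 -0.2 0 0 0 6;0 0 -0.25 0 0 0 6;0 0 -0.25 0 0 0 6;0 0 -0.25 0 0 0 6"

```text
time_s: 25.85
ee_pos: [595.9, 345.1, 194.0]
tool_rot: [[0.99, 0.139, -0.0], [0.139, -0.99, -0.0], [-0.0, 0.0, -1.0]]
force: [0.3, -0.2, -0.5]
finger_gap: 0.637
grasp_force: 0.0
```

```bash
python3 - <<'E'
from h import *
st=robot.get_state(); p=robot.grab_frame('wrist')
P=cloud(p,np.ones((420,560),bool),st)
s=(P[:,2]>110)&(P[:,2]<122)&(np.hypot(P[:,0]-596,P[:,1]-344)<25);print('punch top',s.sum(),P[s].mean(0),cv2.minEnclosingCircle(P[s][:,:2].astype(np.float32)))
go(514.3,236.3,190,8)
E
```

```text
punch top 430 [596.69681572 344.63820897 116.21716719] ((596.0137329101562, 344.603515625), 8.917823791503906)
go [-9.5   9.62  0.27] turn -0.0 from [595.  344.7 192.3] 8.0 t 25.9 F [ 0.1 -0.4 -0.4] gap 60.1 gf 0.0 tilt [-0.0034  0.0009]
```

>>> carry_out:
  commands: "-0.24 0.24 0 0 0 0 0;-0.24 0.24 0 0 0 0 0;-0.24 0.24 0 0 0 0 0;-0.24 0.24 0 0 0 0 0;-0.24 0.24 0 0 0 0 0;-0.24 0.24 0 0 0 0 0;-0.24 0.24 0 0 0 0 0;-0.24 0.24 0.075 0 0 0 0;-0.24 0.24 0.1 0 0 0 0;-0.24 0.24 0.1 0 0 0 0;-0.24 0.24 0.1 0 0 0 0"

```text
time_s: 27.0
ee_pos: [514.8, 237.2, 154.6]
tool_rot: [[0.99, 0.139, -0.0], [0.139, -0.99, -0.0], [-0.0, -0.0, -1.0]]
force: [-0.0, -0.4, 0.9]
finger_gap: 0.006
grasp_force: 0.0
```

```bash
python3 -c "
from h import *
go(514.3,236.3,115,8)"
```

```text
go [-0.06  0.08  3.96] turn 0.0 from [514.8 237.2 154.6] 8.0 t 27.0 F [-0.  -0.4  0.9] gap 0.5 gf 0.0 tilt [-0.0002 -0.    ]
```

To row units: 4.2 cm / 40 = 0.105, 4.1 cm / 40 = 0.1025.

>>> carry_out:
  commands: "0 0 0.03 0 0 0 0;0 0 0.0475 0 0 0 0;0 0 0.06 0 0 0 0;0 0 0.0725 0 0 0 0;0 0 0.085 0 0 0 0;0 0 0.095 0 0 0 0;0 0 0.1 0 0 0 0;0 0 0.1025 0 0 0 0;0 0 0.105 0 0 0 0;0 0 0.105 0 0 0 0"

```text
time_s: 28.0
ee_pos: [515.0, 237.1, 115.1]
tool_rot: [[0.99, 0.139, 0.001], [0.139, -0.99, 0.0], [0.001, -0.0, -1.0]]
force: [-5.1, -0.7, 16.5]
finger_gap: 0.003
grasp_force: 8.0
```

To row units: 23.7 cm / 40 = 0.5925, -2.1 cm / 40 = -0.0525.

>>> carry_out:
  commands: "0 0 -0.075 0 0 0 0;0 0 -0.1875 0 0 0 4;-0.0525 0.5925 -0.1875 0 0 0 9;-0.0525 0.5925 -0.1875 0 0 0 9;-0.0525 0.5925 -0.1875 0 0 0 9;-0.0525 0.5925 -0.1875 0 0 0 9;-0.0525 0.5925 -0.1875 0 0 0 9;-0.0525 0.5925 -0.1875 0 0 0 9;-0.0525 0.5925 -0.1875 0 0 0 9;-0.0525 0.5925 -0.1875 0 0 0 9"

```text
time_s: 29.0
ee_pos: [526.1, 0.3, 186.8]
tool_rot: [[0.99, 0.14, -0.001], [0.14, -0.99, 0.001], [-0.001, -0.001, -1.0]]
force: [0.4, 0.4, -0.0]
finger_gap: 0.733
grasp_force: 0.0
```

```bash
python3 - <<'E'
from h import *
st=robot.get_state(); p=robot.grab_frame('wrist'); save(p,'w8')
P=cloud(p,np.ones((420,560),bool),st)
s=(abs(P[:,2]-56)<5)&(abs(P[:,0]-526)<30)&(abs(P[:,1])<40)
print(s.sum(), cv2.minAreaRect(P[s][:,:2].astype(np.float32)))
go(526.5,-0.5,38.5,8)
t=robot.grab_frame('top')
for d in robot.look_for('knob',t): print(d['p'],d['location'])
E
```

```text
386 ((526.0709838867188, -0.9927158355712891), (27.969106674194336, 11.160240173339844), 7.912967205047607)
go [ 0.02  0.12 14.85] turn 0.1 from [526.2   0.6 187. ] 8.1 t 29.05 F [ 0.2 -0.7  0.2] gap 73.0 gf 0.0 tilt [-0.0007 -0.0007]
0.6 [325.8, 581.6, 97.3]
0.53 [514.4, 234.8, 93.9]
0.51 [199.7, 349.2, 93.8]
```

View pics/w8.png

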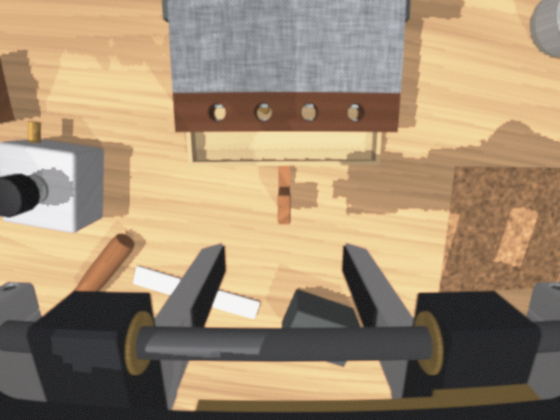

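The wrist view shows the tray undisturbed, its tab at (284,195) between the fingers. All four holes are see-through, and the knob is in (about 94 mm). Grip the tab.

To row units: 14.8 cm / 40 = 0.37, 14 cm / 40 = 0.35.

>>> carry_out:
  commands: "0 0 0.125 0 0 0 6;0 0 0.25 0 0 0 5;0 0 0.35 0 0 0 4;0 0 0.37 0 0 0 4;0 0 0.37 0 0 0 4;0 0 0.37 0 0 0 0.5;0 0 0.37 0 0 0 0.5;0 0 0.37 0 0 0 0.5;0 0 0.37 0 0 0 0.5;0 0 0.37 0 0 0 0.5;0 0 0.37 0 0 0 0.5;0 0 0.37 0 0 0 0.5"
  force: 30

```text
time_s: 30.35
ee_pos: [527.5, -0.7, 40.7]
tool_rot: [[0.99, 0.14, 0.002], [0.14, -0.99, 0.0], [0.002, 0.0, -1.0]]
force: [-1.0, 1.8, 5.4]
finger_gap: 0.126
grasp_force: 30.0
```

```bash
python3 -c "
from h import *
a=np.radians(8);go(548-85*np.cos(a),-298.4-85*np.sin(a),38.5,8)"
```

```text
go [-10.62  29.77   0.2 ] turn 0.0 from [527.5  -0.7  40.7] 8.0 t 30.35 F [-1.   1.8  5.4] gap 11.8 gf 30.0 tilt [0.0018 0.0002]
```

>>> carry_out:
  commands: "-0.01 0.025 0 0 0 0 0.5;-0.0275 0.08 0 0 0 0 0.5;-0.055 0.155 0 0 0 0 0.5;-0.0825 0.23 0 0 0 0 0.5;-0.11 0.305 0 0 0 0 0.5;-0.135 0.38 0 0 0 0 0.5;-0.1625 0.455 0 0 0 0 0.5;-0.19 0.53 0 0 0 0 0.5;-0.215 0.605 0 0 0 0 0.5;-0.24 0.675 0 0 0 0 0.5;-0.2575 0.725 0 0 0 0 0.5;-0.265 0.745 0 0 0 0 0.5"

```text
time_s: 31.55
ee_pos: [463.7, -311.7, 40.7]
tool_rot: [[0.991, 0.137, 0.002], [0.137, -0.991, 0.001], [0.002, -0.001, -1.0]]
force: [2.1, 7.5, 8.0]
finger_gap: 0.129
grasp_force: 30.0
```

To row units: -15 cm / 40 = -0.375, -10 cm / 40 = -0.25.

>>> carry_out:
  commands: "0 0 0 0 0 0 0.5;0 0 0 0 0 0 3;0 0 0 0 0 0 5;0 0 0 0 0 0 5;0 0 0 0 0 0 5;0 0 0 0 0 0 5;-0.025 0 -0.125 0 0 0 6;-0.025 0 -0.25 0 0 0 6;-0.025 0 -0.375 0 0 0 6;-0.025 0 -0.375 0 0 0 6;-0.025 0 -0.375 0 0 0 6"

```text
time_s: 32.65
ee_pos: [454.0, -312.7, 191.3]
tool_rot: [[0.99, 0.139, 0.003], [0.139, -0.99, -0.003], [0.003, 0.003, -1.0]]
force: [0.7, 0.2, -0.6]
finger_gap: 0.636
grasp_force: 0.0
```

```bash
python3 - <<'E'
from h import *
st=robot.get_state(); p=robot.grab_frame('wrist'); save(p,'w9')
t=robot.grab_frame('top'); save(t,'t9',scale=1.4)
P=cloud(p,np.ones((420,560),bool),st)
s=(P[:,2]>17)&(P[:,2]<27)&(abs(P[:,0]-548)<75)&(abs(P[:,1]+298)<125)
print('tray',cv2.minAreaRect(P[s][:,:2].astype(np.float32)))
go(548,-298,200,8)
for n in ['knob','punch','stand']: print(n,[(round(d['p'],2),np.round(d['location'])) for d in robot.look_for(n,t)])
E
```

```text
tray ((534.7244873046875, -302.94073486328125), (120.1131591796875, 191.35150146484375), 8.323755264282227)
go [ 9.67  0.04 -1.24] turn -0.0 from [ 452.2 -311.   187.8] 8.0 t 32.75 F [-0.1  0.1 -0.5] gap 60.1 gf 0.0 tilt [-0.0019 -0.0024]
knob [(0.58, array([198., 346.,  96.])), (0.45, array([327., 581.,  97.])), (0.37, array([ 549., -283.,    6.])), (0.27, array([687.,  18.,  84.]))]
punch []
stand [(0.86, array([587., 336.,  58.]))]
```

View pics/w9.png

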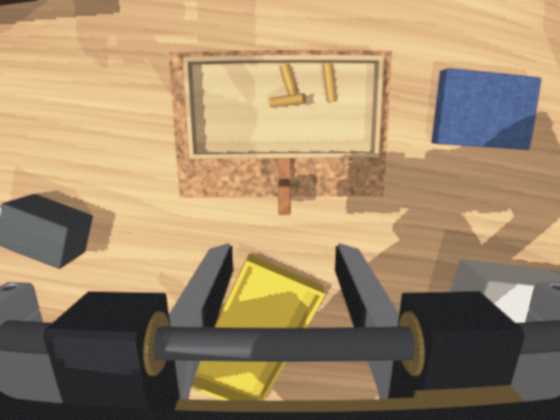

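View pics/t9.png

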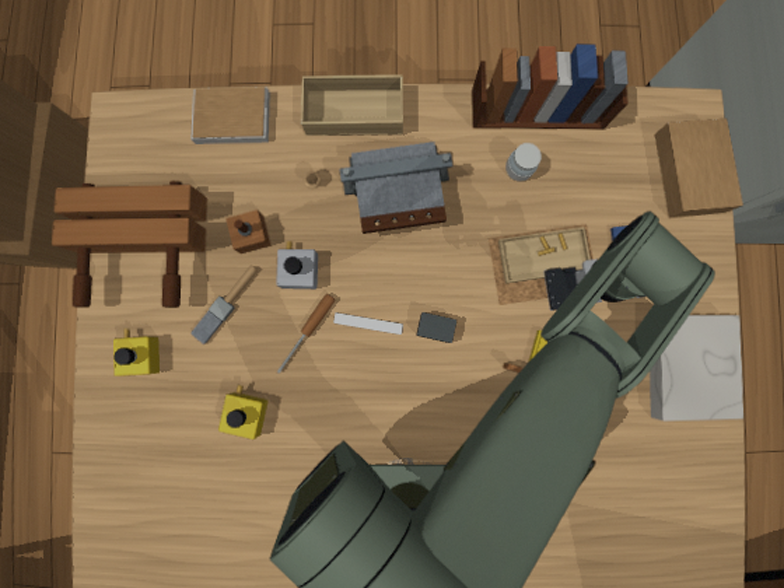

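The tray lies centred on the cork at (285,105) with the three pins in it. In the top view the punch stands in its block (245,228) and the knob is in, with the bystanders in place. Handing in.

```bash
python3 -c "
from h import *
print(robot.close_job())"
```

```text
the job is handed in; nothing more can be done
None
```

I handed the job in with the three pins (the fourth hole was empty at the start) in the tray, the tray back on the cork mat, the punch in its block and the knob in, as last seen by the cameras; the hand-in returned no verdict.

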